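# Check-pin the cassette reader and hold its sample tray at the mark

### The job

Set the test-cassette reader up for its check run: take the check pin out of its small holder block, push it fully home in the round socket on top of the reader and let go of it. Then pull the reader's spring-return tray out by its upright post until the post is in line with the two pointers on the base plate, and finish while still holding it there, because the tray springs back if it is released. Leave everything else on the table where it is.

Things in the scene. Friction and masses are not known exactly. Their poses are not given: they have to be found in the camera images.
- check_pin: Loose metal pin, 70 mm long overall, about 30 g. Origin at the tip of its lower end, z along the pin up towards its grip. Shaft 8 mm in diameter and 25 mm long with a chamfered tip; above it, from z = 25 to 70 mm, a plain round grip 16 mm in diameter whose flat shoulder rests on the rim of whatever hole the pin is in. At the start it stands upright in the holder block, fully in (tip 25 mm below the block's top).
- pin_grip (a point): On the pin's axis, 50 mm above its tip (20 mm below its top): a good point to grip it.
- pin_block: White holder block, 60 x 60 x 40 mm high, fixed to the table, with one blind hole 10 mm in diameter and 28 mm deep in the middle of its top, where the check pin stands at the start. Origin at the centre of its underside. It and the tube rack may swap sides of the table.
- reader: Test-cassette reader, fixed to the table: white housing 160 mm deep (x 0 to 160 mm in its frame), 200 mm wide, 60 mm high. Origin on the table at the middle of its front face; its -x axis points out of the front, roughly towards the robot, and is the direction in which the tray comes out. In front, an aluminium base plate 8 mm thick and 150 mm wide reaches 170 mm out; above that the tray, 60 mm wide, its top 22 mm above the table.
- port_mouth (a point): Centre of the mouth of the socket for the check pin: a round blind hole 10 mm in diameter, 28 mm deep, pointing straight up, with a 2 mm chamfer, in an aluminium collar 36 x 36 mm and 30 mm high on top of the reader. The mouth is 90 mm above the table; in the reader's frame it is 45 mm behind the front face and 60 mm to +y. The pin is fully home when its shoulder rests on this mouth (tip 25 mm below it).
- post_mid (a point): The point to grip on the tray's pull post: an upright round steel post 20 mm in diameter, fixed to the tray 60 mm in front of the reader's front face (tray in), from the tray's top (22 mm above the table) to 84 mm above the table. This point is on its axis, 56 mm above the table; it moves with the tray, axes as the reader's. A thin dark line across the tray passes through the post's centre.
- tray (a joint): Travel of the tray out of the reader, in m: 0 is fully in (the start), up to 0.085. It moves straight along the reader's -x axis. A spring pulls it in: 3.6 N when fully in, plus 0.06 N per mm of travel (about 7 N near the mark). Released, it goes back to 0.
- pointers: The mark: two small dark arrowheads, fixed on the base plate either side of the tray, pointing inwards at each other, tips 43 mm from the centre line, joined by a thin line on the base plate under the tray; tops 22 mm above the table. Origin on the tray's centre line between them, 8 mm above the table; axes as the reader's. It stands 35 to 65 mm further out than the post when the tray is in (different each time): the tray is at the mark when the post's centre is at this x.
- tube_rack: Bystander: loose white rack 60 x 90 x 50 mm with four tubes standing in it, 96 mm high in all. Origin at the centre of its underside. Leave alone.
- cassette_a: Bystander: loose white test cassette 22 x 70 x 6 mm lying on the left near the robot. Origin at the centre of its underside. Leave alone.
- cassette_b: Bystander: the same on the right. Leave alone.
- buffer_vial: Bystander: loose small capped vial, 24 mm in diameter, 48 mm high, standing right of the reader. Origin at the centre of its underside. Leave alone.
- pen: Bystander: loose pen 140 x 9 x 9 mm lying far right. Origin at the centre of its underside. Leave alone. (Also on the table, fixed and not listed: a glove carton 75 mm high at the back right, a spray bottle 235 mm high at the back left and a pump bottle 170 mm high at the far left.)

How it is judged:
On the way, in this order (a step that is already met when the one before it is completed fails the run):
1. the check pin is fully home in the reader's socket and let go (z of check_pin in the frame of port_mouth below -0.021 m and horizontal distance between check_pin and port_mouth below 0.004 m and angle between check_pin's own z axis and vertical below 0.12 rad and contact force between the fingers and check_pin below 0.3 N), for 0.3 s.
2. the tray is held by its post at the pointers (x of post_mid in the frame of pointers between -0.005 and 0.005 m and velocity of joint tray between -0.01 and 0.01 m/s and contact force between the fingers and tray above 2 N), for 0.3 s.
At the end, for the whole second after the job is handed in: The pin stands released in the socket: tip 21 mm or more below the mouth, within 4 mm of its axis, upright within 7 degrees. The fingers hold the post (over 2 N) within 5 mm of the pointers' line along the travel, slower than 10 mm/s. No bystander has moved over 30 mm (all of step 1 and all of step 2); the arm keeps its last pose, push and grip.
It fails at once if a bystander is moved by more than 30 mm (distance of any of tube_rack, cassette_a, cassette_b, buffer_vial, pen from where it was at the start of the episode above 0.03 m).
It also fails if it takes over 53 s, if anything falls off the work surface, if the arm or the gripper's body presses on something with over 40 N, if the wrist force passes 120 N, or if a joint passes its speed limit or range.

### The arm

A 7-joint arm with a two-finger parallel gripper is mounted at the origin on the work surface. World frame = base frame: x ahead of the robot, y to its left, z up, the work surface at z = 0. Lengths are in m, angles in rad, forces in N, time in s.
With the tool pointing down it reaches from about 0.4 to 0.9 m from the base axis. Payload 5.5 kg.
Tool frame: the origin (TCP) lies at the very end of the fingers, on their centre line; the grasp point (between the pads) lies manip.grip_point_offset behind it (manip.grip_point_offset is the distance from the TCP to the grasp point, in m); z points along the fingers, y is the line along which they close (so a half turn about z gives the same grasp; the last joint's range is limited). The gripper opens to 92 mm and grips with 3 to 60 N. Pads are 19 mm wide; open, the fingers measure 130 mm over their backs; the gripper's body (75 mm by 190 mm) begins 47 mm behind the grasp point.
Start: joints at [-0.954, 0.501, -0.427, 1.55, 0.221, 1.138, -0.21], TCP at [0.225, 0.61, 0.227] pointing down, gripper open.
Joint ranges: [-2.88, 2.88], [-0.31, 2.03], [-1.54, 1.56], [0.2, 2.42], [-1.41, 4.55], [0.19, 2.02], [-2.57, 2.57]. Speed limits (rad/s): [2.57, 2.57, 3.14, 3.14, 3.14, 3.14, 3.14].

### API

Orientations are given as a unit quaternion [w, x, y, z].
In Python, from workcell import manip gives the robot as it stands. The module is installed in compiled form; this text tells all that it offers.
- The arm moves only by the shell command python3 -m pendant 'ROWS' [OPENING]. ROWS is JSON, a list that holds one entry, the list of rows, each a list of 4 numbers: the shift along the tool's x, y, z in mm, then the turn about the tool's z in rad. A call has 1 to 5 rows; each row shifts and turns the commanded pose from where the row before left it, along the tool's axes as they then stand; what a row does not reach is not made up. A row lasts 1/10 s, in which the tool goes at most 50 mm and 8.59 degrees, less where a joint would pass 70% of its speed; a pose out of reach is approached as far as the arm can. A call is refused whole if a number of a shift passes 50 or a number of a turn 0.15, either way. A call with a gripper value outside its range is refused whole. OPENING is the opening in per cent of the stroke, from 0 (shut) to 100 (fully open), set as the call begins (- or left out, the last holds). The fingers move at their own pace and stop on an object; the grip force is fixed at half the most. Time passes only in rows, so rows that do not move let the fingers close. It gives the time, the measured TCP pose, the force, the opening and the grip force at its end, in the units of the state.
- manip.sense(): the state, without advancing time (a new reading comes with each control period).
- manip.get_image(name): name is "scene" or "side" or "wrist"; returns (picture, depth): 480x640x3 uint8, red, green, blue; 480x640 float32, m along the optical axis (not along the pixel's ray), 0 where there is no reading.
- manip.get_calibration(name): a dict with "vfov" (degrees; the focal length in pixels is half the picture's height over the tangent of half this angle, whatever the lens; pixels are square), "cx", "cy" (the principal point, pixels), "cam_to_world" (4x4, takes a point from camera to world coordinates); the wrist camera has in their place "mount" (4x4, takes a point from camera to tool coordinates, whose origin is the TCP and whose axes are the flange's). Camera axes: x right, y down, z forward; pixel columns grow to the right and rows downward; lengths in m; the calibration is good to about 2 mm. A picture is of the moment at which its call begins: read the wrist's pose just before it. get_calibration takes no time and is no camera call.
- manip.job_done(): hands the job in; it is judged then, once.
The state is a dict: "clock": time; "joint_positions": joint angles; "joint_velocities": joint speeds; "joint_efforts": joint torques, N m; "tcp_pos": TCP position; "orientation": TCP orientation; "wrist_force": force on the tool from outside, world axes, zero at the start; "ft_torque": the same for the moment, N m; "opening": opening from 0.0 (shut) to 1.0 (fully open); "grasp_force": force on a finger pad.
Only numpy, scipy, OpenCV 4.12 (cv2) and the standard library are available. Lean on these libraries where they do the work, as an engineer would, in place of code of your own. Each camera call takes 0.05 s, during which the arm holds its last target. There are 200 camera calls.

## Working session

There is one attempt and no reset: what is moved stays moved. The work goes in short steps, Python scripts to look and compute and a shell command to move; the robot and the scene stay as the last step left them, time stands still between calls to the robot, and variables do not carry over. Pictures are saved under pics/ and viewed, at most 10 in all, crops included, and the job is handed in when it is done.

```bash
mkdir -p pics; cat > h.py <<'E'
import numpy as np, cv2
from workcell import manip
from scipy.spatial.transform import Rotation as R
def tool():
    s=manip.sense(); T=np.eye(4); w,x,y,z=s["orientation"]
    T[:3,:3]=R.from_quat([x,y,z,w]).as_matrix(); T[:3,3]=s["tcp_pos"]; return T
def grab(n):
    T=tool(); im,d=manip.get_image(n); c=manip.get_calibration(n)
    M=T@np.array(c["mount"]) if n=="wrist" else np.array(c["cam_to_world"])
    f=240/np.tan(np.radians(c["vfov"])/2)
    return im[:,:,::-1].copy(),d,(f,c["cx"],c["cy"],M)
def onplane(C,u,v,z):
    f,cx,cy,M=C; r=M[:3,:3]@np.array([(u-cx)/f,(v-cy)/f,1]); o=M[:3,3]
    return o+r*(z-o[2])/r[2]
def cloud(d,C):
    f,cx,cy,M=C; v,u=np.mgrid[:480,:640]
    P=np.stack([(u-cx)/f*d,(v-cy)/f*d,d],-1); return P@M[:3,:3].T+M[:3,3]
def totool(p):
    T=tool(); return 1000*T[:3,:3].T@(np.array(p)-T[:3,3])
E
python3 - <<'E'
from h import *
s=manip.sense(); print(s, manip.grip_point_offset); print(tool().round(3))
for n in("scene","side"):
    im,d,C=grab(n); cv2.imwrite(f"pics/{n}.png",im); np.savez(f"{n}.npz",im=im,d=d,f=C[0],cx=C[1],cy=C[2],M=C[3]); print(n,C)
E
```

```text
{'clock': 0.0, 'joint_positions': array([-0.95381379,  0.50185904, -0.4268038 ,  1.55142544,  0.22080657,
        1.13830675, -0.21032903]), 'joint_velocities': array([-0.00043012,  0.0005856 , -0.00012244, -0.00021284, -0.00143531,
       -0.00031277, -0.00016484]), 'joint_efforts': array([ 2.83724994e-04, -5.66599095e+01, -5.81638858e+00, -2.79103804e+01,
       -6.87124254e-02,  3.07226123e-02,  1.76407193e-04]), 'tcp_pos': array([0.22498815, 0.60908192, 0.22568268]), 'orientation': array([-2.05121556e-04,  1.75953020e-01,  9.84398087e-01, -9.47607610e-04]), 'wrist_force': array([-0.2449334 , -0.06635869,  0.04410101]), 'ft_torque': array([-0.02918049, -0.01288172, -0.02107586]), 'grasp_force': 0.0, 'opening': 0.9996847825432088} 0.0188
[[-0.938  0.346 -0.001  0.225]
 [ 0.346  0.938 -0.002  0.609]
 [ 0.    -0.002 -1.     0.226]
 [ 0.     0.     0.     1.   ]]
scene (np.float64(522.626031352799), 314.9699046948734, 244.18136044451725, array([[ 0.81956345,  0.46401141, -0.33616835,  0.87446963],
       [ 0.57277393, -0.6473895 ,  0.50280897, -0.6411668 ],
       [ 0.01567724, -0.60463233, -0.79635041,  0.93476252],
       [ 0.        ,  0.        ,  0.        ,  1.        ]]))
side (np.float64(495.15074992233406), 316.92077056073566, 248.33850275074488, array([[-0.9766945 , -0.16687639,  0.13498196,  0.3873115 ],
       [-0.21423093,  0.71940971, -0.66072292,  0.62545126],
       [ 0.01315172, -0.67424175, -0.73839359,  0.87244826],
       [ 0.        ,  0.        ,  0.        ,  1.        ]]))
```

View pics/scene.png

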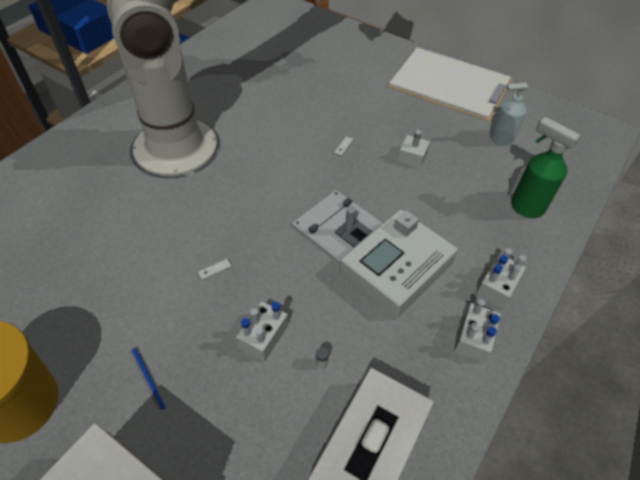

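View pics/side.png

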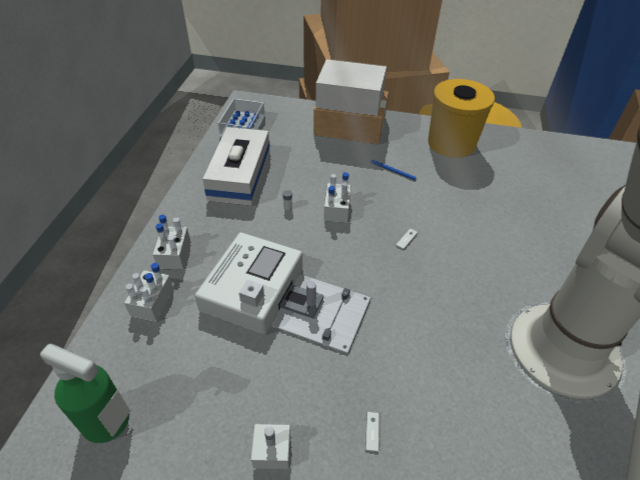

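The scene view shows the pin at about (417,135) in its block, the collar at (406,222) and the post top at (352,210). In the side view they are at (269,432), (251,290) and (311,286).

```bash
python3 - <<'E'
from h import *
for n,pts in (("scene",dict(pin=(417,132,.085),collar=(406,219,.09),post=(352,209,.084),arrA=(315,231,.022),arrB=(347,202,.022),bl=(413,147,.04))),("side",dict(pin=(269,430,.085),collar=(250,288,.09),post=(311,284,.084),arrA=(346,293,.022),arrB=(327,334,.022),bl=(271,437,.04)))):
    z=np.load(n+".npz"); C=(z["f"],z["cx"],z["cy"],z["M"]); P=cloud(z["d"],C)
    for k,(u,v,h) in pts.items(): print(n,k,onplane(C,u,v,h).round(3),P[v,u].round(3))
    p=np.linalg.inv(z["M"])@np.append(tool()[:3,3],1); print("tcp px",p[:2]/p[2]*C[0]+[C[1],C[2]])
    # reader top face z~0.06
    m=(abs(P[...,2]-.06)<.006)&(P[...,0]>.4)&(z["im"].min(2)>120)
    nl,l,st,ce=cv2.connectedComponentsWithStats(m.astype(np.uint8)); i=1+st[1:,4].argmax()
    r=cv2.minAreaRect(P[l==i][:,:2].astype(np.float32)); print(n,"reader",st[i],r)
E
```

```text
scene pin [0.521 0.324 0.085] [0.522 0.323 0.086]
scene collar [0.636 0.059 0.09 ] [0.635 0.062 0.087]
scene post [0.526 0.021 0.084] [0.524 0.024 0.08 ]
scene arrA [ 0.468 -0.034  0.022] [ 0.463 -0.027  0.011]
scene arrB [0.479 0.08  0.022] [0.479 0.081 0.022]
scene bl [0.521 0.319 0.04 ] [0.522 0.316 0.043]
tcp px [378.93907183  -8.35634597]
scene reader [ 341  209  117   97 4323] ((0.6617801785469055, -0.005651049315929413), (0.2007020115852356, 0.15894655883312225), 80.22528839111328)
side pin [0.522 0.325 0.085] [0.521 0.326 0.086]
side collar [0.637 0.06  0.09 ] [0.639 0.055 0.083]
side post [0.522 0.018 0.084] [0.522 0.018 0.084]
side arrA [ 0.454 -0.023  0.022] [ 0.454 -0.023  0.022]
side arrB [0.473 0.088 0.022] [0.473 0.088 0.022]
side bl [0.523 0.319 0.04 ] [0.516 0.333 0.079]
tcp px [479.85898508 727.5118199 ]
side reader [ 194  232  108   88 3892] ((0.6606966257095337, -0.004668854176998138), (0.20097100734710693, 0.158512681722641), 80.19620513916016)
```

```bash
python3 -m pendant '[[[0,0,0,-0.09],[0,0,0,-0.09],[-30,-20,0,0],[-30,-20,0,0],[-30,-20,0,0]]]'; python3 -m pendant '[[[-30,-20,0,0],[-30,-20,0,0],[-30,-20,0,0],[-30,-20,0,0],[-30,-20,0,0]]]'; python3 - <<'E'
from h import *
print(tool().round(3), totool([.522,.325,.085]))
z=np.load("side.npz"); C=(z["f"],z["cx"],z["cy"],z["M"]); print("spray",onplane(C,105,435,0),onplane(C,68,360,.235))
z=np.load("scene.npz"); C=(z["f"],z["cx"],z["cy"],z["M"]); print("pump",onplane(C,502,138,0))
E
```

```text
clock: 0.6
tcp_pos: [0.3039, 0.5339, 0.2261]
orientation: [-0.0, 0.086, 0.996, -0.0]
wrist_force: [0.7, -0.0, 0.6]
opening: 1.001
grasp_force: 0.0
clock: 1.1
tcp_pos: [0.4346, 0.4092, 0.2263]
orientation: [-0.0, 0.087, 0.996, -0.0]
wrist_force: [0.6, -0.0, 0.1]
opening: 1.001
grasp_force: 0.0
[[-0.985  0.173 -0.001  0.435]
 [ 0.173  0.985 -0.001  0.409]
 [ 0.    -0.001 -1.     0.226]
 [ 0.     0.     0.     1.   ]] [-100.68839839  -67.78546397  141.31102986]
spray [0.81566255 0.36513968 0.        ] [0.80539485 0.34775415 0.235     ]
pump [6.82524024e-01 5.33504242e-01 1.11022302e-16]
```

```bash
python3 -m pendant '[[[-20,-13,0,0],[-20,-13,0,0],[-20,-13,0,0],[-10,-5,0,0],[0,0,0,0]]]'; python3 - <<'E'
from h import *
im,d,C=grab("wrist"); cv2.imwrite("pics/w1.png",im); print(C,totool([.522,.325,.085]))
p=np.linalg.inv(C[3])@np.array([.522,.325,.085,1]); print(p[:2]/p[2]*C[0]+[C[1],C[2]])
np.savez("w1.npz",im=im,d=d,f=C[0],cx=C[1],cy=C[2],M=C[3])
E
```

```text
clock: 1.6
tcp_pos: [0.4966, 0.3535, 0.2262]
orientation: [-0.0, 0.088, 0.996, -0.0]
wrist_force: [-0.6, 0.0, -0.2]
opening: 0.998
grasp_force: 0.0
(np.float64(430.500056549162), 320.89044559893426, 240.53202991329408, array([[ 1.76401614e-01,  9.50069957e-01,  2.57389874e-01,
         4.27860629e-01],
       [ 9.84317951e-01, -1.70050964e-01, -4.69131239e-02,
         3.65160864e-01],
       [-8.01353513e-04,  2.61629024e-01, -9.65168178e-01,
         3.84641859e-01],
       [ 0.00000000e+00,  0.00000000e+00,  0.00000000e+00,
         1.00000000e+00]])) [-31.83057128 -24.98009598 141.32118912]
[289.91955122 264.93423735]
```

View pics/w1.png

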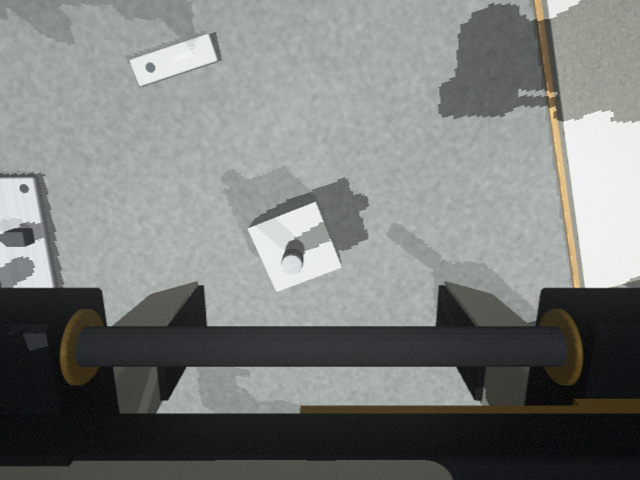

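The wrist view shows the pin's top at about (292,265), in the light block.

```bash
python3 - <<'E'
from h import *
z=np.load("w1.npz"); C=(z["f"],z["cx"],z["cy"],z["M"]); P=cloud(z["d"],C)
m=(abs(P[...,2]-.085)<.006)&(np.hypot(P[...,0]-.522,P[...,1]-.325)<.03); v,u=np.nonzero(m)
p=P[m].mean(0); r=cv2.minEnclosingCircle(np.stack([u,v],1).astype(np.float32)); print(m.sum(),p,r,onplane(C,*r[0],.085),totool(p))
E
python3 -m pendant '[[[-15,-10,30,0],[-10,-10,30,0],[-6,-3,30,0],[0,0,20,0],[0,0,0,0]]]'; python3 -m pendant '[[[0,0,0,0]]]'
```

```text
389 [0.52075807 0.32619973 0.08468284] ((291.2156677246094, 262.7779541015625), 11.363117218017578) [0.52053892 0.32625677 0.085     ] [-30.39907935 -24.01476446 141.63945816]
clock: 2.15
tcp_pos: [0.5182, 0.3274, 0.1134]
orientation: [-0.003, 0.086, 0.996, -0.001]
wrist_force: [-0.4, -0.6, -0.2]
opening: 1.002
grasp_force: 0.0
clock: 2.25
tcp_pos: [0.5205, 0.329, 0.117]
orientation: [-0.001, 0.086, 0.996, 0.0]
wrist_force: [0.6, 0.5, 0.3]
opening: 0.999
grasp_force: 0.0
```

```bash
python3 -m pendant '[[[0,-2.5,15,0],[0,0,20,0],[0,0,20,0],[0,0,15,0],[0,0,0,0]]]';python3 -m pendant '[[[0,0,0,0],[0,0,0,0]]]'
```

```text
clock: 2.75
tcp_pos: [0.5199, 0.324, 0.0448]
orientation: [-0.001, 0.087, 0.996, -0.001]
wrist_force: [-0.5, -0.7, -0.4]
opening: 0.999
grasp_force: 0.0
clock: 2.95
tcp_pos: [0.5221, 0.3254, 0.0478]
orientation: [0.001, 0.087, 0.996, 0.001]
wrist_force: [-0.8, 0.6, 0.2]
opening: 1.003
grasp_force: 0.0
```

Centred to about 1 mm; close.

```bash
python3 -m pendant '[[[0,0,0,0],[0,0,0,0],[0,0,0,0],[0,0,0,0],[0,0,0,0]]]' 0;python3 -m pendant '[[[0,0,0,0],[0,0,0,0],[0,0,0,0],[0,0,0,0],[0,0,0,0]]]'
```

```text
clock: 3.45
tcp_pos: [0.5214, 0.3247, 0.0468]
orientation: [0.0, 0.087, 0.996, 0.0]
wrist_force: [-0.2, 0.1, 0.2]
opening: 0.613
grasp_force: 0.0
clock: 3.95
tcp_pos: [0.5214, 0.325, 0.0467]
orientation: [0.0, 0.087, 0.996, 0.0]
wrist_force: [0.7, 4.0, 0.5]
opening: 0.175
grasp_force: 3.7
```

```bash
python3 -m pendant '[[[0,0,0,0],[0,0,0,0],[0,0,0,0]]]'; python3 -m pendant '[[[0,0,-10,0],[0,0,-20,0],[0,0,-30,0],[0,0,-30,0],[0,0,-25,0]]]';python3 -m pendant '[[[0,0,0,0],[0,0,0,0],[0,0,0,0]]]'; python3 -c "
from h import *
print(totool([.6367,.060,.115]))"
```

```text
clock: 4.25
tcp_pos: [0.5215, 0.3256, 0.0469]
orientation: [0.0, 0.087, 0.996, 0.001]
wrist_force: [0.8, 3.0, -0.7]
opening: 0.166
grasp_force: 30.0
clock: 4.75
tcp_pos: [0.5214, 0.3238, 0.1633]
orientation: [0.0, 0.087, 0.996, -0.001]
wrist_force: [0.8, -0.1, -0.2]
opening: 0.166
grasp_force: 30.0
clock: 5.05
tcp_pos: [0.5205, 0.3236, 0.1605]
orientation: [-0.001, 0.087, 0.996, -0.001]
wrist_force: [-0.1, -0.2, -0.4]
opening: 0.167
grasp_force: 30.0
[-160.16560226 -239.4019562    45.69902699]
```

```bash
python3 -m pendant '[[[-10,-25,0,0],[-14,-35,0,0],[-14,-35,0,0],[-14,-35,0,0],[-14,-35,0,0]]]'; python3 -m pendant '[[[-14,-35,0,0],[-14,-24,0,0],[-8,-10,0,0],[0,0,0,0],[0,0,0,0]]]'; python3 - <<'E'
from h import *
im,d,C=grab("wrist"); cv2.imwrite("pics/w2.png",im); T=tool(); print(T.round(4),totool([.6367,.060,.115]))
p=np.linalg.inv(C[3])@np.array([.6367,.060,.09,1]); print(p[:2]/p[2]*C[0]+[C[1],C[2]])
np.savez("w2.npz",im=im,d=d,f=C[0],cx=C[1],cy=C[2],M=C[3],T=T)
E
```

```text
clock: 5.55
tcp_pos: [0.5568, 0.1489, 0.1601]
orientation: [-0.001, 0.087, 0.996, -0.001]
wrist_force: [0.5, -0.4, -0.6]
opening: 0.167
grasp_force: 30.0
clock: 6.05
tcp_pos: [0.5806, 0.0785, 0.161]
orientation: [-0.001, 0.086, 0.996, 0.001]
wrist_force: [-0.4, 0.2, -0.8]
opening: 0.162
grasp_force: 30.0
[[-0.9854  0.1702 -0.0013  0.5805]
 [ 0.1702  0.9854  0.0014  0.0792]
 [ 0.0015  0.0011 -1.      0.1612]
 [ 0.      0.      0.      1.    ]] [-58.73065532  -9.41866895  46.10327723]
[307.57908104 348.2621986 ]
```

View pics/w2.png

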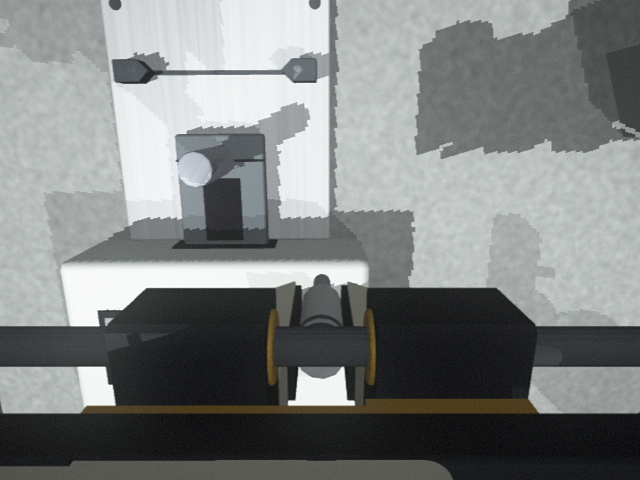

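The view (up in the picture is towards the robot) shows the pointers along row ~71 at columns 150 and 285, the post top at (195,168), and the pin upright in the grip with its tip at (321,281). The port is hidden behind the fingers, so I look from beyond it.

```bash
python3 -m pendant '[[[-20,-3,-5,0],[-28,-3,-5,0],[-28,-3,0,0],[-25,0,0,0],[-10,0,0,0]]]'; python3 -m pendant '[[[0,0,0,0],[0,0,0,0],[0,0,0,0]]]'; python3 - <<'E'
from h import *
im,d,C=grab("wrist"); cv2.imwrite("pics/w3.png",im); T=tool(); print(T.round(4),totool([.6367,.060,.115]))
p=np.linalg.inv(C[3])@np.array([.6367,.060,.09,1]); print(p[:2]/p[2]*C[0]+[C[1],C[2]])
np.savez("w3.npz",im=im,d=d,f=C[0],cx=C[1],cy=C[2],M=C[3],T=T)
E
```

```text
clock: 6.6
tcp_pos: [0.6905, 0.0505, 0.1715]
orientation: [0.0, 0.086, 0.996, 0.001]
wrist_force: [-1.1, 0.4, -0.1]
opening: 0.167
grasp_force: 30.0
clock: 6.9
tcp_pos: [0.6878, 0.0499, 0.1716]
orientation: [-0.001, 0.086, 0.996, 0.0]
wrist_force: [0.3, 0.3, -0.1]
opening: 0.168
grasp_force: 30.0
[[-9.852e-01  1.716e-01 -8.000e-04  6.880e-01]
 [ 1.716e-01  9.852e-01  2.000e-04  4.960e-02]
 [ 8.000e-04  1.000e-04 -1.000e+00  1.718e-01]
 [ 0.000e+00  0.000e+00  0.000e+00  1.000e+00]] [52.29480308  1.46869947 56.87163956]
[324.40623902 157.25077878]
```

View pics/w3.png

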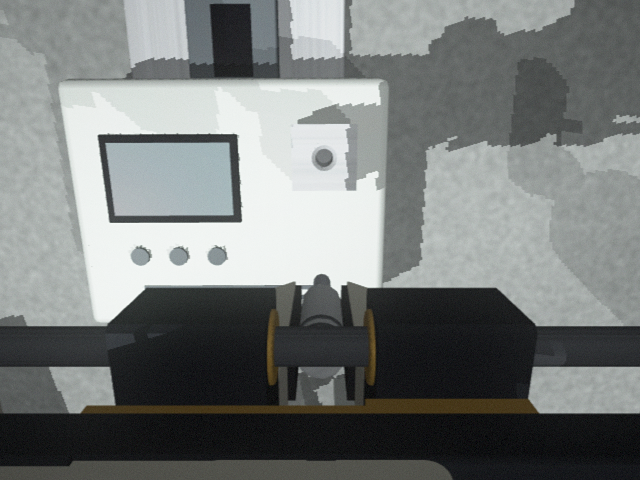

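The socket mouth is at (324,157), within a pixel of the prediction. Next I check the pin tip, at about (321,280), against the tool axis.

```bash
python3 - <<'E'
from h import *
z=np.load("w3.npz"); C=(z["f"],z["cx"],z["cy"],z["M"]); T=z["T"]; im=z["im"]
m=onplane(C,324,157,.09); g=cv2.cvtColor(im,6)
print("mouth",m, 1000*(T[:3,:3].T@(m-T[:3,3])))
for u in (315,318,321,324,327): print(u,g[268:292:2,u])
print(g[278,308:336])
for x,y in((0,0),(.004,0),(0,.004),(-.004,0)):
  for dz in (.0318,.0068):
    p=np.linalg.inv(C[3])@T@np.array([x,y,dz,1]); print(x,y,dz,p[:2]/p[2]*C[0]+[C[1],C[2]],C[0]*.004/p[2])
E
```

```text
mouth [0.63652818 0.05980319 0.09      ] [52.41081427  1.24265411 81.87171364]
315 [242 240 241 243 207  97  85  88  84  91  91  86]
318 [240 240 240 198  86  76  82  83  93  95  94  93]
321 [241 241 241 107  89  90  84  85  90  94  87  88]
324 [241 241 243 156  85  85  85  90  83  92  87  89]
327 [240 240 240 244 135  82  87  82  83  96  92  91]
[240 242 241 240 243 234 169  97  80  83  76  81  82  90  87  87  85  87
  79  82 102 216 244 241 241 241 240 241]
0 0 0.0318 [321.88955964 278.52588078] 8.53588358827828
0 0 0.0068 [322.04147336 299.5171023 ] 9.695698379026528
0.004 0 0.0318 [321.89638288 270.44125112] 8.580322939072397
0.004 0 0.0068 [322.05012819 290.45169236] 9.75307517021979
0 0.004 0.0318 [330.42538478 278.52661239] 8.535831668755986
0 0.004 0.0068 [331.73709628 299.51778829] 9.695631391868158
-0.004 0 0.0318 [321.88280671 286.52719783] 8.491902187705312
-0.004 0 0.0068 [322.03291977 308.47647347] 9.638992728404688
```

```bash
python3 -m pendant '[[[15,0.5,0,0],[20,0.5,0,0],[13,0.5,0,0],[5,0,0,0],[0,0,0,0]]]'; python3 -m pendant '[[[0,0,10,0],[0,0,10,0],[0,0,10,0],[0,0,8,0],[0,0,0,0]]]';python3 -m pendant '[[[0,0,0,0],[0,0,0,0]]]'; python3 -c "
from h import *
print(totool([.6365,.0598,.09]),tool()[:3,3])"
```

```text
clock: 7.45
tcp_pos: [0.6366, 0.0595, 0.1722]
orientation: [0.0, 0.086, 0.996, -0.0]
wrist_force: [-0.8, -0.5, 0.4]
opening: 0.168
grasp_force: 30.0
clock: 7.95
tcp_pos: [0.6359, 0.059, 0.1313]
orientation: [-0.002, 0.087, 0.996, -0.0]
wrist_force: [0.3, 0.0, 0.1]
opening: 0.166
grasp_force: 30.0
clock: 8.15
tcp_pos: [0.6376, 0.0593, 0.134]
orientation: [0.0, 0.087, 0.996, 0.0]
wrist_force: [-0.6, 0.3, 0.3]
opening: 0.168
grasp_force: 30.0
[ 1.17381942  0.28105423 44.00875478] [0.63758036 0.05931306 0.13400935]
```

```bash
python3 -m pendant '[[[0.5,0,5,0],[0,0,5,0],[0,0,4,0],[0,0,4,0],[0,0,0,0]]]';python3 -m pendant '[[[0,0,0,0],[0,0,0,0]]]'
```

```text
clock: 8.65
tcp_pos: [0.6361, 0.0593, 0.1148]
orientation: [-0.001, 0.087, 0.996, -0.0]
wrist_force: [-1.1, -0.8, -0.3]
opening: 0.169
grasp_force: 30.0
clock: 8.85
tcp_pos: [0.6369, 0.0593, 0.1159]
orientation: [0.0, 0.087, 0.996, 0.0]
wrist_force: [-0.3, 0.8, -0.1]
opening: 0.164
grasp_force: 30.0
```

```bash
python3 -m pendant '[[[0,0,5,0],[0,0,5,0],[0,0,5,0],[0,0,3,0],[0,0,0,0]]]';python3 -m pendant '[[[0,0,0,0],[0,0,0,0]]]';python3 -m pendant '[[[0,0,1,0],[0,0,1,0],[0,0,0,0],[0,0,0,0]]]'
```

```text
clock: 9.35
tcp_pos: [0.6365, 0.0593, 0.0971]
orientation: [-0.0, 0.087, 0.996, -0.0]
wrist_force: [-0.7, 0.0, 0.1]
opening: 0.166
grasp_force: 30.0
clock: 9.55
tcp_pos: [0.6367, 0.0593, 0.0977]
orientation: [-0.0, 0.087, 0.996, 0.0]
wrist_force: [-1.4, -0.4, -0.3]
opening: 0.169
grasp_force: 30.0
clock: 9.95
tcp_pos: [0.6369, 0.0594, 0.0967]
orientation: [0.0, 0.087, 0.996, 0.0]
wrist_force: [-1.9, 0.8, 5.1]
opening: 0.167
grasp_force: 30.0
```

Contact at the home height, so the shoulder is seated. Release and rise.

```bash
python3 -m pendant '[[[0,0,0,0],[0,0,0,0],[0,0,0,0],[0,0,0,0],[0,0,0,0]]]' 100;python3 -m pendant '[[[0,0,0,0],[0,0,0,0],[0,0,0,0],[0,0,0,0],[0,0,0,0]]]'; python3 -m pendant '[[[0,0,-10,0],[0,0,-20,0],[0,0,-25,0],[0,0,-25,0],[0,0,-10,0]]]'
python3 -m pendant '[[[0,0,0,0],[0,0,0,0],[0,0,0,0],[0,0,0,0]]]'
python3 - <<'E'
from h import *
# centre line + pointers/post from w2
z=np.load("w2.npz"); C=(z["f"],z["cx"],z["cy"],z["M"]); im=z["im"]; P=cloud(z["d"],C); g=cv2.cvtColor(im,6)
ex=np.array([np.cos(np.radians(-9.8)),np.sin(np.radians(-9.8))]); ey=np.array([-ex[1],ex[0]])
o=np.array([.6365,.0598])-.045*ex-.06*ey
fr=lambda p:(1000*np.array([(p[:2]-o)@ex,(p[:2]-o)@ey])).round(1)
for h,lo,hi in((.022,(45,105),(95,335)),):
    m=(g<110).astype(np.uint8); m[:45]=0; m[105:]=0; m[:,:105]=0; m[:,330:]=0
    n,l,st,ce=cv2.connectedComponentsWithStats(m)
    for i in range(1,n):
        if st[i,4]>60: print(st[i],ce[i].round(1))
for u in (190,210,230): 
    c=50+g[50:95,u].argmin(); print("line",u,c,fr(onplane(C,u,c,.008)))
m=(abs(P[...,2]-.084)<.004)&(np.hypot(P[...,0]-.523,P[...,1]-.019)<.03); v,u=np.nonzero(m); r=cv2.minEnclosingCircle(np.stack([u,v],1).astype(np.float32))
print("post",m.sum(),r,onplane(C,*r[0],.084),fr(onplane(C,*r[0],.084)), "port frame origin",o)
c2,d,CC=grab("scene"); cv2.imwrite("pics/s2.png",cv2.resize(c2[130:310,270:480],None,fx=3,fy=3))
E
```

```text
clock: 10.45
tcp_pos: [0.6366, 0.0593, 0.0955]
orientation: [-0.0, 0.087, 0.996, -0.0]
wrist_force: [0.6, -0.1, 0.0]
opening: 0.554
grasp_force: 0.0
clock: 10.95
tcp_pos: [0.6367, 0.0593, 0.0957]
orientation: [0.0, 0.087, 0.996, 0.0]
wrist_force: [0.7, 0.6, 0.7]
opening: 0.973
grasp_force: 0.0
clock: 11.45
tcp_pos: [0.6385, 0.0597, 0.1893]
orientation: [0.002, 0.087, 0.996, 0.0]
wrist_force: [0.3, 0.1, -0.1]
opening: 1.005
grasp_force: 0.0
clock: 11.85
tcp_pos: [0.6358, 0.0592, 0.1842]
orientation: [-0.001, 0.087, 0.996, -0.0]
wrist_force: [-0.3, -0.2, -0.2]
opening: 1.001
grasp_force: 0.0
[ 112   59  141   25 1169] [147.   71.4]
[291  58  26  25 280] [306.3  70.6]
line 190 72 [-117.3  -20.3]
line 210 71 [-117.9   -6.7]
line 230 71 [-117.9    6.9]
post 1057 ((195.05072021484375, 168.54347229003906), 19.071504592895508) [0.52300915 0.01857358 0.084     ] [-59.8   0.1] port frame origin [0.58194407 0.00833495]
```

View pics/s2.png

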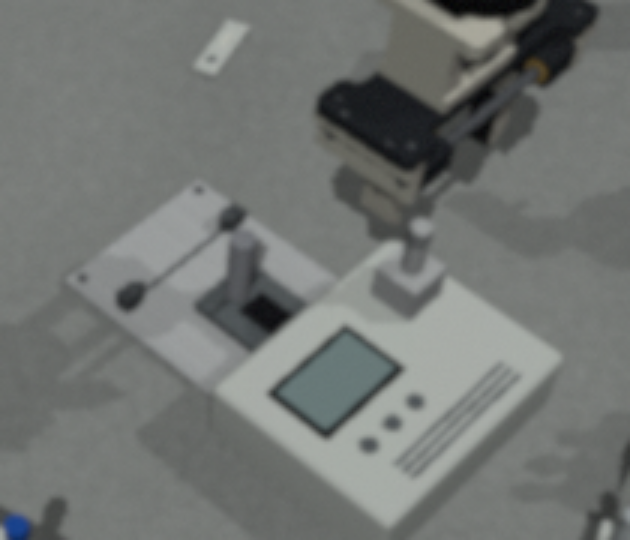

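The crop shows the pin upright and seated in the collar (at 420,240), with the gripper clear of it. The pointers are 118 mm out and the post is at 60 mm, so the travel needed is 58 mm. Now to the post.

```bash
python3 -m pendant '[[[20,-12,0,0],[30,-17,0,0],[30,-17,0,0],[20,-10,0,0],[5,-3.5,0,0]]]';python3 -m pendant '[[[0,0,0,0],[0,0,0,0],[0,0,0,0],[0,0,0,0]]]'; python3 -c "
from h import *
print([totool([.523,.0186,.037]) for _ in range(3)][0],tool().round(4))"
```

```text
clock: 12.4
tcp_pos: [0.5203, 0.0178, 0.1851]
orientation: [-0.001, 0.087, 0.996, -0.001]
wrist_force: [-0.5, 1.0, 0.4]
opening: 1.0
grasp_force: 0.0
clock: 12.8
tcp_pos: [0.5238, 0.0194, 0.1856]
orientation: [0.0, 0.086, 0.996, 0.0]
wrist_force: [-0.7, -0.1, 0.8]
opening: 0.997
grasp_force: 0.0
[  0.66918878  -0.99948227 148.57437887] [[-9.850e-01  1.723e-01  2.000e-04  5.238e-01]
 [ 1.723e-01  9.850e-01  5.000e-04  1.940e-02]
 [-1.000e-04  5.000e-04 -1.000e+00  1.856e-01]
 [ 0.000e+00  0.000e+00  0.000e+00  1.000e+00]]
```

```bash
python3 -m pendant '[[[0,-0.5,25,0],[0,0,35,0],[0,0,35,0],[0,0,30,0],[0,0,15,0]]]';python3 -m pendant '[[[0,0,8,0],[0,0,0,0],[0,0,0,0],[0,0,0,0]]]';python3 -m pendant '[[[0,0,0,0],[0,0,0,0],[0,0,0,0],[0,0,0,0],[0,0,0,0]]]' 0;python3 -m pendant '[[[0,0,0,0],[0,0,0,0],[0,0,0,0],[0,0,0,0],[0,0,0,0]]]';python3 -m pendant '[[[0,0,0,0],[0,0,0,0],[0,0,0,0],[0,0,0,0]]]'
```

```text
clock: 13.3
tcp_pos: [0.5214, 0.0186, 0.0428]
orientation: [-0.002, 0.087, 0.996, -0.0]
wrist_force: [-0.2, -0.2, -1.1]
opening: 1.004
grasp_force: 0.0
clock: 13.7
tcp_pos: [0.524, 0.0185, 0.0388]
orientation: [0.001, 0.087, 0.996, 0.0]
wrist_force: [-0.2, 0.2, 0.1]
opening: 1.002
grasp_force: 0.0
clock: 14.2
tcp_pos: [0.5229, 0.0184, 0.0378]
orientation: [0.0, 0.087, 0.996, 0.0]
wrist_force: [0.5, 0.2, 0.1]
opening: 0.615
grasp_force: 0.0
clock: 14.7
tcp_pos: [0.523, 0.0189, 0.0377]
orientation: [0.0, 0.087, 0.996, 0.0]
wrist_force: [0.0, 1.2, -1.0]
opening: 0.215
grasp_force: 30.0
clock: 15.1
tcp_pos: [0.523, 0.0189, 0.0377]
orientation: [0.0, 0.087, 0.996, 0.0]
wrist_force: [0.6, 1.8, -1.5]
opening: 0.211
grasp_force: 30.0
```

Held. Pull 58 mm.

```bash
python3 -m pendant '[[[5,0,0,0],[8,0,0,0],[8,0,0,0],[8,0,0,0],[8,0,0,0]]]';python3 -m pendant '[[[8,0,0,0],[7,0,0,0],[4,0,0,0],[2,0,0,0],[0,0,0,0]]]';python3 -m pendant '[[[0,0,0,0],[0,0,0,0],[0,0,0,0],[0,0,0,0]]]'
python3 - <<'E'
from h import *
c2,d,CC=grab("scene"); cv2.imwrite("pics/s3.png",cv2.resize(c2[170:270,280:440],None,fx=5,fy=5))
c2,d,C=grab("side"); cv2.imwrite("pics/d3.png",cv2.resize(c2[260:360,240:400],None,fx=5,fy=5))
print(manip.sense()["wrist_force"],totool([.523,.0187,.0377]))
E
```

```text
clock: 15.6
tcp_pos: [0.488, 0.0248, 0.0377]
orientation: [0.002, 0.087, 0.996, 0.0]
wrist_force: [6.9, 2.3, -8.7]
opening: 0.21
grasp_force: 30.0
clock: 16.1
tcp_pos: [0.4674, 0.0283, 0.0377]
orientation: [0.002, 0.087, 0.996, 0.0]
wrist_force: [6.8, 1.3, -11.4]
opening: 0.215
grasp_force: 30.0
clock: 16.5
tcp_pos: [0.4677, 0.0282, 0.0377]
orientation: [0.002, 0.087, 0.996, 0.0]
wrist_force: [6.6, 2.3, -10.0]
opening: 0.215
grasp_force: 30.0
[ 6.5550524   1.54155883 -9.86610224] [-56.0838199    0.17321761   0.21402136]
```

View pics/s3.png

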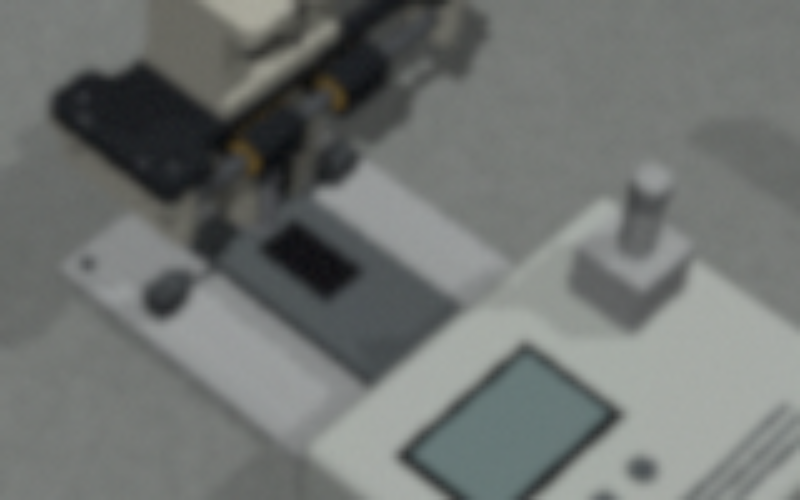

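View pics/d3.png

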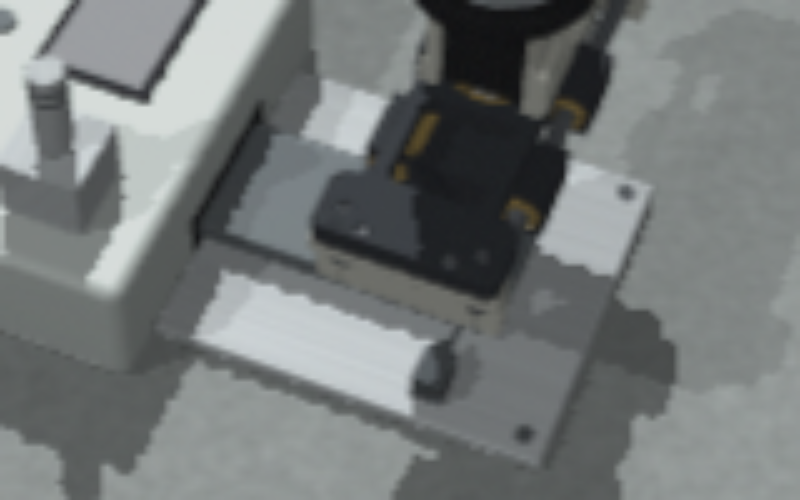

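Both crops show the pin still seated in the collar, the gripper on the post, and the post close to the pointers. The tool has travelled 56.1 mm. I pull 2 mm more and check the tray's travel from the slot edge in the scene view (slot corners at 332,220 and 338.6,214.4 now, against 351,234 and 358,227.7 before).

```bash
python3 -m pendant '[[[1,0,0,0],[1,0,0,0],[0,0,0,0],[0,0,0,0],[0,0,0,0]]]';python3 -m pendant '[[[0,0,0,0],[0,0,0,0],[0,0,0,0],[0,0,0,0]]]'
python3 - <<'E'
from h import *
ex=np.array([.9854,-.1702]); o=np.array([.58194,.00833])
f=lambda C,u,v,z:1000*(onplane(C,u,v,z)[:2]-o)@ex
z=np.load("scene.npz"); C=(z["f"],z["cx"],z["cy"],z["M"])
print("slot before",f(C,351,234,.022),f(C,358.3,227.7,.022),"after",f(C,332,220,.022),f(C,338.6,214.4,.022))
z=np.load("w2.npz"); C=(z["f"],z["cx"],z["cy"],z["M"]); print("arrows",f(C,306,70.6,.022),f(C,131,71,.022))
z=np.load("side.npz"); C=(z["f"],z["cx"],z["cy"],z["M"]); print("side arrow",f(C,327,333,.018),f(C,336,314,.008),"post",f(C,311,284,.084))
s=manip.sense(); print("travel",totool([.523,.0187,.0377]),s["grasp_force"],s["wrist_force"])
E
```

```text
clock: 17.1
tcp_pos: [0.4658, 0.0286, 0.0377]
orientation: [0.002, 0.087, 0.996, 0.0]
wrist_force: [7.2, 1.3, -10.2]
opening: 0.213
grasp_force: 30.0
clock: 17.5
tcp_pos: [0.4658, 0.0286, 0.0377]
orientation: [0.002, 0.087, 0.996, 0.0]
wrist_force: [7.3, 1.6, -10.6]
opening: 0.213
grasp_force: 30.0
slot before -42.65653868509481 -43.306125491663636 after -100.39658446448804 -101.31257982727433
arrows -116.47420371420014 -116.3934088061041
side arrow -119.03906812672452 -117.36544847673919 post -60.543331852020955
travel [-58.0323911    0.19726892   0.22559405] 30.00175416469574 [  7.32828573   1.629584   -10.62830088]
```

The tray has travelled about 58 mm and the pointers are at about 57.5 mm, so it is at the mark with a margin. I'm handing in.

```bash
python3 -c "
from workcell import manip
print(manip.job_done())"
```

```text
the job is handed in; nothing more can be done
None
```

The job is handed in, with no verdict returned: the check pin is fully home in the reader's socket and released, and the gripper is holding the tray by its post within about 1–2 mm of the pointers by my measurements; I did not knowingly touch anything else on the table.

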